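# Stand the rinsed lint screen in the drying rack

## Robot

A 6-joint arm with a two-finger parallel gripper is mounted at the origin on the work surface. World frame = base frame: x ahead of the robot, y to its left, z up, the work surface at z = 0. Lengths are in mm, angles in rad, forces in N, time in s.
With the tool pointing down it reaches from about 275 to 1000 mm from the base axis. Payload 8.4 kg.
Tool frame: the origin (TCP) lies midway between the tips of the shut fingers; the grasp point (between the pads) lies 19 mm behind it; z points along the fingers, y is the direction in which the jaws open and shut (so a half turn about z gives the same grasp; the last joint's range is limited). The gripper opens to 85 mm and grips with 20 to 120 N. Pads are 22 mm wide; open, the fingers measure 114 mm over their backs; the gripper's body (76 mm by 85 mm) begins 54 mm behind the grasp point. The pads swing forward as they close: fully open they stand 13 mm farther back than shut.
Start: joints at [-1.224, 0.353, 1.633, -0, 1.155, -0.002], TCP at [213.605, -587.368, 231.281] pointing down, gripper open.
Joint ranges: [-2.63, 2.63], [-0.92, 2.1], [0.06, 2.66], [-1.3, 4.44], [0, 2.69], [-3.02, 3.02]. Speed limits (rad/s): [2.22, 2.22, 2.79, 3.14, 3.14, 3.14].

## Interface

Orientations are given as [roll, pitch, yaw] about the fixed x, y, z axes, in that order (R = Rz(yaw) Ry(pitch) Rx(roll)).
In Python, from rig import r gives the robot as it stands.
- The arm moves only by the tool play_rows, never from a script. Its argument "moves" is a list of rows, each a list of 3 entries, a list of its own where there are three numbers: the turn, a rotation vector about the tool's x, y, z in degrees, then the shift along the tool's x, y, z in mm, then the opening, from 0 (shut) to 1 (fully open). A call has 1 to 20 rows; each row is the pose to reach, as a shift and turn from the pose measured when the call began, along the tool's axes at that moment; what a row does not reach only later rows make up. A row lasts 1/10 s, in which the tool goes at most 50 mm and 8.59 degrees, less where a joint would pass 70% of its speed; a pose out of reach is approached as far as the arm can. A call with a gripper value outside its range is refused whole. The fingers move at their own pace and stop on an object; "newtons" is the grip in N (left out, the last holds). Time passes only in rows, so rows that repeat a pose let the fingers close. It gives the time, the measured TCP pose, the force and the opening at its end, in the units of the state.
- r.sense(): the state, without advancing time (a new reading comes with each control period).
- r.grab_frame(name): name is "side" or "top" or "wrist"; returns a dict with "color" (384x512x3 uint8, red, green, blue), "K" (3x3 intrinsics, pixels), "rvec" (rotation vector, rad) and "tvec" (3), from world to camera coordinates, as OpenCV has them; the wrist camera has in their place "T_tool_cam" (4x4, takes a point from camera to tool coordinates, whose origin is the TCP and whose axes are the flange's). Camera axes: x right, y down, z forward; pixel columns grow to the right and rows downward; lengths in mm; the calibration is good to about 2 mm. A picture is of the moment at which its call begins: read the wrist's pose just before it. There is no depth.
- r.sign_off(): hands the job in, once; it reports no verdict.
Trained networks look in a picture, given as the dict that the camera call returned (one of the last four; its "shot" number tells which), for a name from the list of things; names that differ only in an ending like _2 or _b are one class to them, and where a whole thing is asked for, a point or a joint stands for the part that bears it (a point fixed in the world has none). Each returns a list of dicts, best first, with "conf" (0 to 1); they miss things now and then, are a little off and sometimes report something else, mostly with a low value. They report only what shows in the picture. A call takes as long as a camera call. They do not tell look-alikes from the thing itself.
- r.silhouettes(picture, name): "mask" (384x512 bool, what is visible of it) and "location" ([column, row] in pixels, amid what is visible of it).
The state is a dict: "clock": time; "qpos": joint angles; "qvel": joint speeds; "joint_efforts": joint torques, N m; "eef_pos": TCP position; "tcp_rot": TCP orientation; "contact_force": force on the tool from outside, world axes, zero at the start; "wrist_torque": the same for the moment, N m; "opening": opening from 0.0 (shut) to 1.0 (fully open).
Only numpy, scipy, OpenCV 4.12 (cv2) and the standard library are available. Lean on these libraries where they do the work, as an engineer would, in place of code of your own. Each camera call takes 0.05 s, during which the arm holds its last target.

## Task

The dryer's rinsed lint screen, the one with the handle, is leaning against the white screw-top tub. Pick it up and stand it in the one free slot of the sloping wooden rack, between the other filters: handle up, centred on both rows of dowels, lowered gently until it is right down on its seat, then let go. Leave the other filters standing as they are and do not knock the tub or the things around about.

Things in the scene. Friction and masses are not known exactly. Their poses are not given: they have to be found in the camera images.
- screen_center (a point): Middle of the lint screen: flat white frame with steel mesh, 120 mm wide, 6 mm thick, 140 mm high, plus a block handle on mid top edge: 178 mm in all, 0.09 to 0.18 kg. The point is 89 mm above the bottom edge. z runs from bottom edge to handle, y along the width, x through the thickness. Starts on the board, leaning 22 degrees from vertical on the tub's far edge. Front and back are alike.
- screen_grip (a point): Centre of the lint screen's handle, 71 mm along the screen's +z from its middle; same axes. The handle is a white block 70 mm wide (y), 14 mm thick (x) and 36 mm high (z), clear of the tub. At the start z leans back towards the tub, roughly towards the robot (world -x within 15 degrees), x points away from the robot and up.
- free_slot (a point): Middle of the free slot's seat (one of the three inner slots). z runs up along the slot and leans 30 degrees from vertical, roughly towards the robot; x across the slot, away from the robot and up; y along the slot. Dowels at y = +-40 mm leave 10.8 mm clear (x = +-5.4) and reach z = 85 mm. The seat is square to z: with the screen home, its middle is at z = 89 mm, resting against the -x dowels.
- rack: Wooden plate rack, fixed, in a white drip tray 200 x 165 mm, rim 14 mm high. Two rows of six 10 mm dowels, 24 mm apart along x, leaning 30 degrees from vertical towards -x, make five slots at x = -48, -24, 0, 24, 48 mm; seats 42 mm above the board, dowel tips 116 mm. All slots but one hold filters without handles. Origin: centre of the tray's underside; y along a slot, z up.
- tub: White square plastic detergent tub with a round screw-top lid, 1.1 kg, loose: body 120 x 120 mm, 85 mm high; lid 96 mm across, its top at 105 mm. Origin: centre of the underside, z up. The screen leans on the top edge of its +x face.
- filter_a: Filter frame with grey mesh, no handle, 122 mm wide, 98 mm high, 6 mm thick, loose in the end slot at the rack's x = -48 mm. Origin: middle of that slot's seat; axes like those of the free slot.
- filter_b: Pleated filter frame, no handle, 112 mm wide, 92 mm high, 8 mm thick, loose in one of the inner slots. Origin: middle of its slot's seat; axes like those of the free slot.
- filter_c: Foam filter frame, no handle, 118 mm wide, 100 mm high, 7 mm thick, loose in one of the inner slots. Origin: middle of its slot's seat; axes like those of the free slot.
- filter_d: Filter frame with grey mesh, no handle, 126 mm wide, 95 mm high, 6 mm thick, loose in the end slot at the rack's x = +48 mm. Origin: middle of that slot's seat; axes like those of the free slot.
- spray: Closed blue spray bottle, 72 mm across, 215 mm high, standing beyond the rack and tub. Origin: centre of the underside.
- peg_dish: Round white ceramic dish with wooden clothes pegs, 100 mm across, 34 mm high, on the robot's side of rack and tub. Origin: centre of the underside.
- scoop: Aluminium scoop lying on the board, 180 mm long, 60 mm wide, 38 mm high, on the far left. Origin: on the underside, below the end of its handle; the bowl points left, away from the middle.
- hanger: Folded white plastic hanger with a yellow spring clip on it, lying on the board, 280 mm long, 20 mm high, on the far right. Origin: on the underside, at the end of its arms nearest the middle; its hook is to the right.
Mind the look-alikes: they are no part of the job. Leave any green look-alike of the part that bears screen_center alone.

How it is judged:
By the outcome, as a careful person would: the job done as asked, in the order asked, and still so for the second after the job is handed in, with the robot touching nothing.
It also fails if it takes over 45 s, if anything falls off the work surface, if the arm or the gripper's body presses on something with over 40 N, if the wrist force passes 120 N, or if a joint passes its speed limit or range.

## Working session

There is one attempt and no reset: what is moved stays moved. The work goes in short steps, Python scripts to look and compute and a tool call to move; the robot and the scene stay as the last step left them, time stands still between calls to the robot, and variables do not carry over. Pictures are saved under pics/ and viewed, and the job is handed in when it is done.

Besides the shell and the picture viewer there is one more tool, called after "Call:" as name(argument=value, ...) on one line, values as JSON. play_rows: Moves the arm, as the interface text tells. Its arguments: {"type":"object","properties":{"moves":{"type":"array"},"newtons":{"type":"number"}},"required":["moves"]}

```bash
ls; mkdir -p pics; python3 - <<'E'
from rig import r
import cv2
s=r.sense();print(s)
for n in ["side","top","wrist"]:
    f=r.grab_frame(n)
    cv2.imwrite(f"pics/{n}0.png",f["color"][:,:,::-1])
    print(n,{k:v for k,v in f.items() if k!="color"})
E
```

```text
pics
{'clock': 0.0, 'qpos': array([-1.22440203e+00,  3.53647250e-01,  1.63415323e+00, -7.78353443e-06,
        1.15514863e+00, -2.43150777e-03]), 'qvel': array([ 2.67893371e-03, -1.21080796e-03,  1.52071144e-03, -1.11911187e-03,
       -8.33956117e-05, -8.76183753e-05]), 'joint_efforts': array([-1.89687511e-03, -6.05255771e+01, -3.42065012e+01, -2.03396730e-04,
        9.62781633e-03, -5.79021162e-05]), 'eef_pos': array([ 213.44126226, -586.92473872,  230.55405119]), 'tcp_rot': array([-3.14023619e+00,  3.81829367e-06,  3.48828955e-01]), 'contact_force': array([-0.56018053, -0.65594943, -0.17649054]), 'wrist_torque': array([-0.00562654, -0.00705128, -0.0272174 ]), 'opening': 0.9993795975231049}
side {'K': array([[406.78726033,   0.        , 262.98339456],
       [  0.        , 406.78726033, 197.67617221],
       [  0.        ,   0.        ,   1.        ]]), 'rvec': array([ 0.57646871, -2.63895283,  1.18498105]), 'tvec': array([463.51965715, 276.84832213, 912.99448201]), 'shot': 1}
top {'K': array([[389.44257361,   0.        , 256.70844265],
       [  0.        , 389.44257361, 199.54272036],
       [  0.        ,   0.        ,   1.        ]]), 'rvec': array([ 2.14272079, -2.13953862,  0.22755584]), 'tvec': array([-87.99270512, 557.79712505, 891.7797923 ]), 'shot': 2}
wrist {'K': array([[326.41226534,   0.        , 255.00935515],
       [  0.        , 326.41226534, 189.7065984 ],
       [  0.        ,   0.        ,   1.        ]]), 'T_tool_cam': array([[ 3.91229633e-04, -9.51589215e-01, -3.07372435e-01,
         7.95265003e+01],
       [ 9.99999158e-01, -8.13374616e-06,  1.29799957e-03,
         7.54038656e-01],
       [-1.23766248e-03, -3.07372683e-01,  9.51588410e-01,
        -1.43378194e+02],
       [ 0.00000000e+00,  0.00000000e+00,  0.00000000e+00,
         1.00000000e+00]]), 'shot': 3}
```

View pics/side0.png

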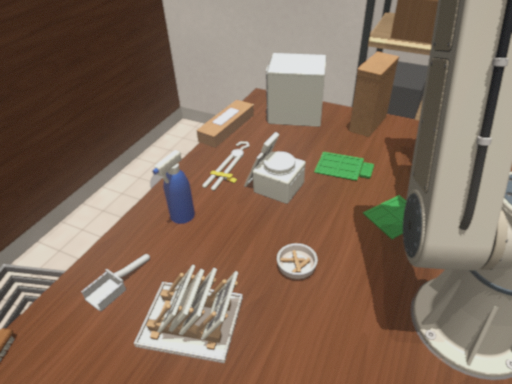

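View pics/top0.png

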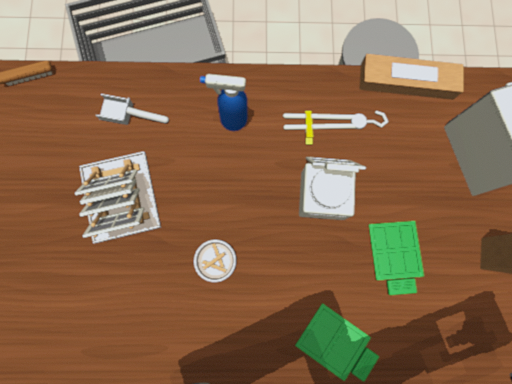

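View pics/wrist0.png

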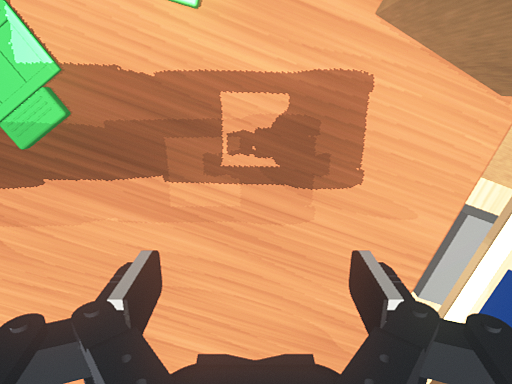

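The side view shows the rack at about (190,315) and the tub with the screen behind it at (280,170). The top view has the rack at (118,196) and the tub at (330,190), with the screen's handle on its upper side at about (335,165). Next I'll run the networks and triangulate.

```bash
cat > h.py <<'E'
import numpy as np, cv2
from scipy.spatial.transform import Rotation as R
def cam(f,s=None):
    K=f["K"]
    if "rvec" in f:
        Rc=cv2.Rodrigues(f["rvec"])[0]; t=np.array(f["tvec"])
    else:
        Rt=R.from_euler("xyz",s["tcp_rot"]).as_matrix(); T=np.eye(4);T[:3,:3]=Rt;T[:3,3]=s["eef_pos"]
        T=np.linalg.inv(T@f["T_tool_cam"]); Rc=T[:3,:3]; t=T[:3,3]
    return K,Rc,t
def proj(c,p):
    K,Rc,t=c; q=(Rc@np.atleast_2d(p).T).T+t; q=q@K.T; return q[:,:2]/q[:,2:]
def ray(c,px):
    K,Rc,t=c; d=Rc.T@np.linalg.solve(K,[px[0],px[1],1]); return -Rc.T@t,d/np.linalg.norm(d)
def onz(c,px,z):
    o,d=ray(c,px); return o+d*(z-o[2])/d[2]
def tri(cs,pxs):
    A=np.zeros((3,3));b=np.zeros(3)
    for c,p in zip(cs,pxs):
        o,d=ray(c,p);M=np.eye(3)-np.outer(d,d);A+=M;b+=M@o
    return np.linalg.solve(A,b)
E
python3 - <<'E'
from rig import r
from h import *
fs={n:r.grab_frame(n) for n in ["side","top"]}
cs={n:cam(f) for n,f in fs.items()}
for n in fs: cv2.imwrite(f"pics/{n}1.png",cv2.resize(fs[n]["color"][:,:,::-1],None,fx=1,fy=1))
for name in ["screen_center","screen_grip","rack","tub","filter_a","spray","peg_dish","scoop","hanger"]:
    for n in fs:
        for d in r.silhouettes(fs[n],name)[:5]:
            p=d["location"]; m=d["mask"]; ys,xs=np.nonzero(m)
            print(name,n,round(d["conf"],2),np.round(p),m.sum(),(xs.min(),xs.max(),ys.min(),ys.max()),"z50:",onz(cs[n],p,50).round())
c=fs["top"]["color"][:,:,::-1]
cv2.imwrite("pics/t_rack.png",cv2.resize(c[140:250,60:180],None,fx=5,fy=5,interpolation=cv2.INTER_CUBIC))
cv2.imwrite("pics/t_tub.png",cv2.resize(c[140:240,280:400],None,fx=5,fy=5,interpolation=cv2.INTER_CUBIC))
c=fs["side"]["color"][:,:,::-1]
cv2.imwrite("pics/s_rack.png",cv2.resize(c[255:365,130:250],None,fx=5,fy=5,interpolation=cv2.INTER_CUBIC))
cv2.imwrite("pics/s_tub.png",cv2.resize(c[120:220,230:330],None,fx=5,fy=5,interpolation=cv2.INTER_CUBIC))
print(r.sense()["clock"])
E
```

```text
screen_center side 0.9 [263. 150.] 282 (np.int64(246), np.int64(276), np.int64(133), np.int64(183)) z50: [ 675. -351.   50.]
screen_center side 0.89 [340. 165.] 1195 (np.int64(314), np.int64(372), np.int64(152), np.int64(180)) z50: [ 420. -379.   50.]
screen_center side 0.61 [389. 217.] 1094 (np.int64(362), np.int64(405), np.int64(195), np.int64(238)) z50: [ 234. -207.   50.]
screen_center top 0.88 [337. 343.] 3517 (np.int64(296), np.int64(377), np.int64(305), np.int64(379)) z50: [ 226. -271.   50.]
screen_center top 0.74 [333. 168.] 467 (np.int64(307), np.int64(363), np.int64(157), np.int64(171)) z50: [ 639. -276.   50.]
screen_center top 0.68 [395. 256.] 3226 (np.int64(368), np.int64(423), np.int64(220), np.int64(294)) z50: [ 424. -419.   50.]
screen_grip side 0.73 [340. 168.] 1197 (np.int64(315), np.int64(372), np.int64(152), np.int64(179)) z50: [ 416. -363.   50.]
screen_grip side 0.66 [266. 152.] 368 (np.int64(244), np.int64(277), np.int64(133), np.int64(186)) z50: [ 661. -347.   50.]
screen_grip side 0.61 [389. 217.] 1046 (np.int64(364), np.int64(404), np.int64(196), np.int64(2
[... 2032 characters left out ...]
ish side 0.72 [294. 258.] 1088 (np.int64(277), np.int64(315), np.int64(244), np.int64(278)) z50: [412.  32.  50.]
peg_dish top 0.64 [215. 261.] 1343 (np.int64(194), np.int64(234), np.int64(240), np.int64(281)) z50: [410.  11.  50.]
scoop side 0.75 [108. 291.] 1245 (np.int64(82), np.int64(147), np.int64(255), np.int64(310)) z50: [762. 298.  50.]
scoop top 0.9 [121. 113.] 1029 (np.int64(97), np.int64(167), np.int64(95), np.int64(124)) z50: [777. 252.  50.]
hanger side 0.76 [225. 168.] 487 (np.int64(203), np.int64(247), np.int64(142), np.int64(188)) z50: [ 744. -220.   50.]
hanger top 0.73 [316. 127.] 996 (np.int64(283), np.int64(386), np.int64(111), np.int64(143)) z50: [ 744. -237.   50.]
1.15
```

View pics/t_rack.png

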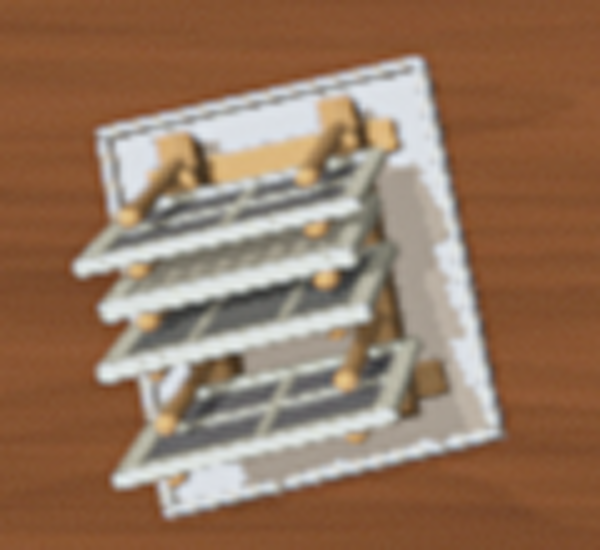

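View pics/t_tub.png

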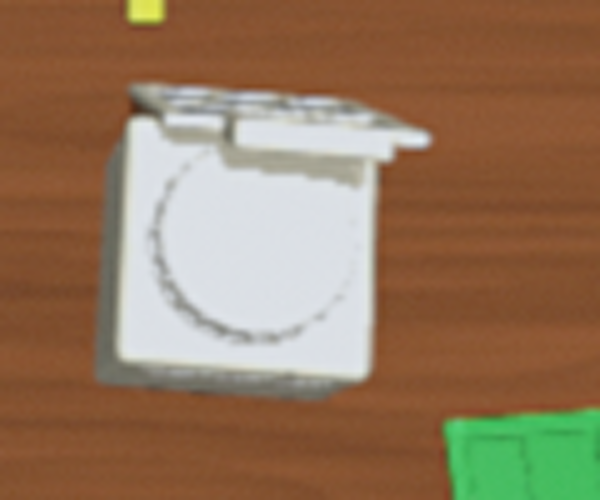

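View pics/s_rack.png

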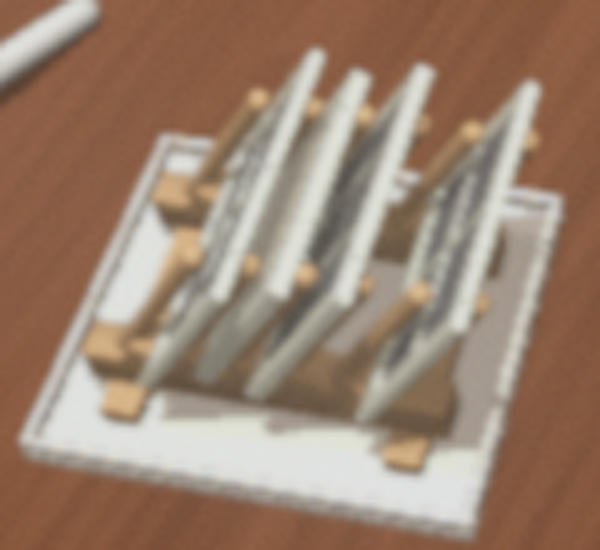

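View pics/s_tub.png

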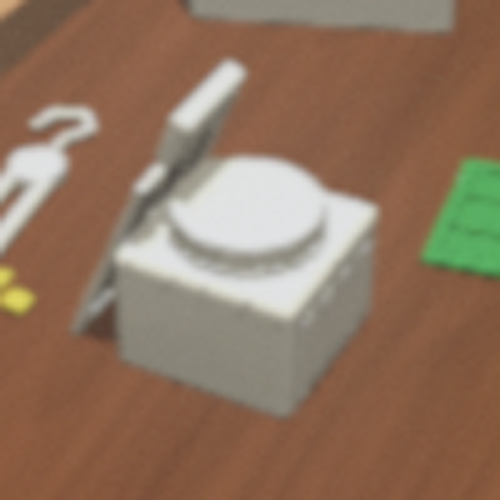

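Rack crop: filters fill slots 1, 3, 4 and 5 counted from the robot, so the free slot is rack x = -24. The handle tops the screen behind the tub, with its long axis slightly rotated. Next, coarse poses from the fixed cameras.

```bash
python3 - <<'E'
from rig import r
from h import *
fs={n:r.grab_frame(n) for n in ["side","top"]}
T=cam(fs["top"]);S=cam(fs["side"])
print("cam pos",ray(T,(0,0))[0],ray(S,(0,0))[0])
t=lambda u,v:(280+u/5,140+v/5)
s=lambda u,v:(230+u/5,120+v/5)
print("lid ctr",onz(T,t(258,248),105))
for n,p in dict(fl=(128,118),fr=(378,160),nr=(368,378),nl=(118,360)).items(): print(n,onz(T,t(*p),85))
print("tubtop side: farleft",onz(S,s(118,250),85),onz(S,s(290,315),85),onz(S,s(378,210),85))
# handle top ends
print("handle top right", tri([T,S],[t(392,155),s(238,65)]))
print("handle top left", tri([T,S],[t(232,145),s(178,122)]))
tr=lambda u,v:(60+u/5,140+v/5)
sr=lambda u,v:(130+u/5,255+v/5)
for n,p in dict(fl=(100,130),fr=(420,60),nr=(500,435),nl=(168,515)).items(): print("tray",n,onz(T,tr(*p),14))
for n,p in dict(fl=(165,140),nl=(25,450),nr=(475,530),fr=(560,200)).items(): print("tray s",n,onz(S,sr(*p),14))
# dowel tips
for n,a,b in [("far L row",(128,215),(190,250)),]: pass
E
```

```text
cam pos [388.69844109 -57.60188422 979.66682686] [196.78521805 644.99483301 818.72561555]
lid ctr [ 572.32642599 -258.52392837  105.        ]
fl [ 639.56742444 -202.94688983   85.        ]
fr [ 619.73078085 -322.33217676   85.        ]
nr [ 514.71968858 -312.64916847   85.        ]
nl [ 522.83090113 -195.46181782   85.        ]
tubtop side: farleft [ 636.06223516 -203.91424915   85.        ] [ 520.25264758 -189.22766172   85.        ] [ 509.82356798 -303.10891442   85.        ]
handle top right [ 602.89661317 -305.6209503   162.02051404]
handle top left [ 607.92643775 -234.76679563  163.50281066]
tray fl [648.94566255 357.85687547  14.        ]
tray fr [687.0303501  199.56313029  14.        ]
tray nr [494.83192663 150.74444321  14.        ]
tray nl [455.32650001 309.8503062   14.        ]
tray s fl [682.68611474 206.60956345  14.        ]
tray s nl [641.84737485 365.14349945  14.        ]
tray s nr [449.98725186 316.23729757  14.        ]
tray s fr [492.10890889 158.06031392  14.        ]
```

```bash
cat >> h.py <<'E'
def frame(lean,yaw):
    z=np.array([-np.sin(lean),0,np.cos(lean)]); x=np.array([np.cos(lean),0,np.sin(lean)])
    Rz=R.from_euler("z",yaw).as_matrix()
    x=Rz@x;z=Rz@z;y=np.cross(z,x)
    return np.stack([x,y,z],1)
def toolR(F): return np.stack([F[:,1],F[:,0],-F[:,2]],1)
def move(s,Rt,p):
    R0=R.from_euler("xyz",s["tcp_rot"]).as_matrix()
    rv=R.from_matrix(R0.T@Rt).as_rotvec(degrees=True)
    return rv.round(2),(R0.T@(np.array(p)-s["eef_pos"])).round(1)
E
python3 - <<'E'
from rig import r
from h import *
s=r.sense()
F=frame(np.radians(22),np.radians(-5)); Rt=toolR(F)
g=np.array([612,-270,147.]); 
print(move(s,Rt,g+Rt[:,2]*(19-110)), g+Rt[:,2]*(19-110))
E
```

```text
(array([-19.58,  12.47, -64.18]), array([ 4.520e+02, -1.765e+02, -1.000e-01])) [ 578.0405197  -267.02893045  231.37373077]
```

Call:
play_rows(moves=[[[-19.6,12.5,-64.2],[452,-176.5,0],0.5],[[-19.6,12.5,-64.2],[452,-176.5,0],0.5],[[-19.6,12.5,-64.2],[452,-176.5,0],0.5],[[-19.6,12.5,-64.2],[452,-176.5,0],0.5],[[-19.6,12.5,-64.2],[452,-176.5,0],0.5],[[-19.6,12.5,-64.2],[452,-176.5,0],0.5],[[-19.6,12.5,-64.2],[452,-176.5,0],0.5],[[-19.6,12.5,-64.2],[452,-176.5,0],0.5],[[-19.6,12.5,-64.2],[452,-176.5,0],0.5],[[-19.6,12.5,-64.2],[452,-176.5,0],0.5],[[-19.6,12.5,-64.2],[452,-176.5,0],0.5],[[-19.6,12.5,-64.2],[452,-176.5,0],0.5],[[-19.6,12.5,-64.2],[452,-176.5,0],0.5],[[-19.6,12.5,-64.2],[452,-176.5,0],0.5],[[-19.6,12.5,-64.2],[452,-176.5,0],0.5]])

```text
clock: 2.75
eef_pos: [577.4, -267.9, 231.3]
tcp_rot: [2.757, 0.0, 1.483]
contact_force: [0.5, 0.2, 0.1]
opening: 0.501
```

```bash
cat > snap.py <<'E'
import sys,pickle
from rig import r
from h import *
def snap(tag):
    s=r.sense(); f=r.grab_frame("wrist")
    pickle.dump((s,f),open(f"{tag}.pkl","wb"))
    cv2.imwrite(f"pics/{tag}.png",cv2.resize(f["color"][:,:,::-1],(800,600),interpolation=cv2.INTER_CUBIC))
    return s,f
E
python3 - <<'E'
from snap import *
s,f=snap("w1"); print(s)
for d in r.silhouettes(f,"screen_center"): print(d["conf"],d["location"],d["mask"].sum())
E
```

```text
{'clock': 2.75, 'qpos': array([-0.52167591,  0.21354637,  1.88676995,  0.24571586,  0.70433138,
       -0.59405465]), 'qvel': array([ 3.12119975e-03,  2.15677635e-03, -1.55496963e-03,  1.68580241e-03,
        3.33019665e-05,  1.45717826e-03]), 'joint_efforts': array([ 1.75902243e-01, -4.97902179e+01, -3.37038374e+01,  8.08919035e-01,
       -1.82561606e+00, -7.67994148e-03]), 'eef_pos': array([ 577.41708069, -267.90249648,  231.34992844]), 'tcp_rot': array([2.75708514e+00, 2.06281945e-05, 1.48252181e+00]), 'contact_force': array([0.52393837, 0.17488566, 0.07266431]), 'wrist_torque': array([ 0.01023891,  0.15754352, -0.02969756]), 'opening': 0.501437198100646}
0.63 [260.8, 188.7] 2366
0.45 [185.5, 157.7] 18082
```

View pics/w1.png

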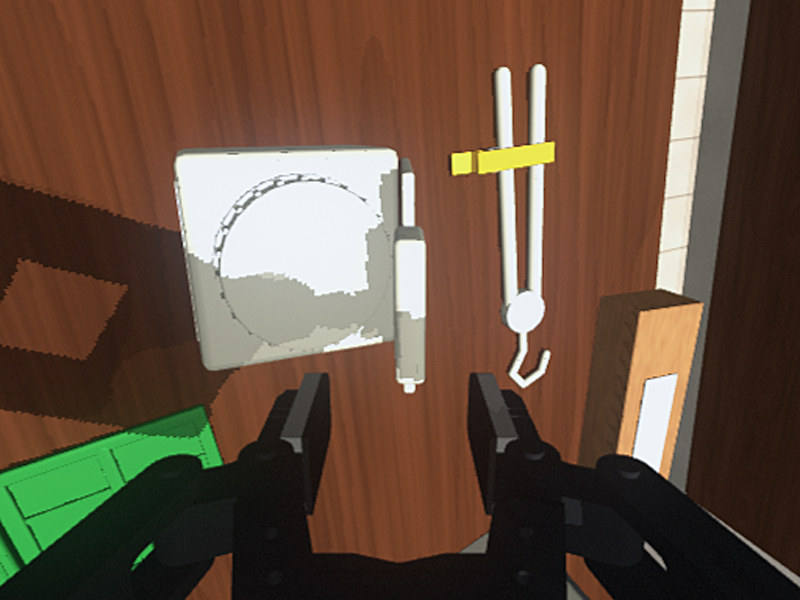

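The screen is seen edge-on from above. Handle top face spans about (396..425, 240..381) in the enlarged picture, nearly vertical there, so the orientation is close. I'll zoom in and fit.

```bash
python3 - <<'E'
from snap import *
s,f=pickle.load(open("w1.pkl","rb"));c=cam(f,s)
F=frame(np.radians(22),np.radians(-5)); 
im=f["color"][:,:,::-1]
im=cv2.resize(im[90:260,220:300],None,fx=3.5,fy=3.5,interpolation=cv2.INTER_CUBIC)
cv2.imwrite("pics/w1z.png",im)
g=np.array([612,-270,147.])
for sx in(-7,7):
  for sy in(-35,35): print(sx,sy,proj(c,g+F@[sx,sy,18]))
for sy in (60,-60):
  for sx in (-3,3): print("frame",sx,sy,proj(c,g+F@[sx,sy,-20]))
E
```

```text
-7 -35 [[244.34518903 244.47214691]]
-7 35 [[243.25716482 150.57876116]]
7 -35 [[263.34994028 244.44853778]]
7 35 [[264.14200657 150.56390766]]
frame -3 60 [[249.77647316 108.16411841]]
frame 3 60 [[257.69862977 108.16038445]]
frame -3 -60 [[250.50296354 249.82075973]]
frame 3 -60 [[257.39117963 249.81199398]]
```

View pics/w1z.png

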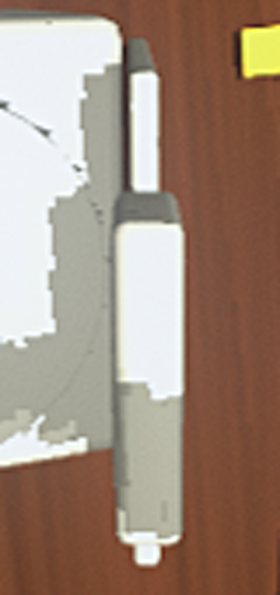

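```bash
python3 - <<'E'
from snap import *
s,f=pickle.load(open("w1.pkl","rb"));c=cam(f,s)
z=lambda u,v:(220+u/3.5,90+v/3.5)
print("tub edge",onz(c,z(122,40),85),onz(c,z(112,430),85))
print("lid",onz(c,(305/1.5625,263/1.5625),105))
obs=[((-7,35,18),z(115,222)),((7,35,18),z(183,222)),((-7,-35,18),z(119,541)),((7,-35,18),z(183,542)),((0,60,-20),z(144.5,71)),((0,-60,-20),z(148,565))]
P=np.array([o[0] for o in obs],float);U=np.array([o[1] for o in obs])
from scipy.optimize import least_squares
def res(q,lean):
    F=frame(np.radians(lean),q[3]); return (proj(c,q[:3]+P@F.T)-U).ravel()
for lean in(19,22,25):
  o=least_squares(res,[612,-270,147,-.09],args=(lean,));print(lean,o.x,np.degrees(o.x[3]),o.cost,o.fun.round(1))
  G=lambda q:np.r_[res(np.r_[q[:2],148,q[2]],lean)]
  o=least_squares(G,[612,-270,-.09]);print("  z148",o.x,o.cost)
E
```

```text
tub edge [ 643.39965346 -209.95527109   85.        ] [ 631.01620061 -315.8600241    85.        ]
lid [ 578.25451276 -255.36616893  105.        ]
19 [ 6.18609089e+02 -2.72891840e+02  1.46401510e+02 -7.57980177e-02] -4.342906508909727 6.426576091786351 [ 0.4 -0.1  1.5 -0.5  0.4  1.   0.8  0.  -1.8  0.6 -1.9 -1.2]
  z148 [ 6.17990489e+02 -2.72298141e+02 -7.50421642e-02] 6.940489441349015
22 [ 6.18917609e+02 -2.72860926e+02  1.46688833e+02 -7.43843399e-02] -4.261908737214553 1.7660043176515166 [-0.5 -0.1  0.7 -0.4 -0.2  0.8  0.2  0.3  0.   0.5 -0.2 -1.2]
  z148 [ 6.18410761e+02 -2.72373846e+02 -7.37765652e-02] 2.1115452454898285
25 [ 6.19289963e+02 -2.72898262e+02  1.46817104e+02 -7.30212648e-02] -4.1838102886509025 5.562684460819409 [-1.3 -0.2 -0.2 -0.3 -0.9  0.6 -0.5  0.5  1.8  0.5  1.6 -1.3]
  z148 [ 6.18833200e+02 -2.72458761e+02 -7.24839042e-02] 5.843430875387922
```

Fit agrees with the 22° lean (residuals at or below about 1 px), with z ≈ 147 against 148 expected. Closing to a 50 mm standoff for a second view.

```bash
python3 - <<'E'
from snap import *
s=r.sense()
F=frame(np.radians(22),np.radians(-4.26)); Rt=toolR(F)
g=np.array([618.7,-272.7,147.3])
print(move(s,Rt,g+Rt[:,2]*(16-60)))
print(move(s,Rt,g+Rt[:,2]*(16)))
E
```

```text
(array([ 0.03,  0.29, -0.73]), array([-1.6,  6.9, 49.4]))
(array([ 0.03,  0.29, -0.73]), array([ -1.3,   6.8, 109.4]))
```

Call:
play_rows(moves=[[[0,0.3,-0.7],[-1.6,6.9,20],0.5],[[0,0.3,-0.7],[-1.6,6.9,49.4],0.5],[[0,0.3,-0.7],[-1.6,6.9,49.4],0.5],[[0,0.3,-0.7],[-1.6,6.9,49.4],0.5]])

```text
clock: 3.25
eef_pos: [601.7, -271.5, 187.8]
tcp_rot: [2.759, -0.001, 1.496]
contact_force: [0.2, 0.1, 0.3]
opening: 0.498
```

```bash
python3 - <<'E'
from snap import *
s,f=snap("w2"); print(s["eef_pos"],s["tcp_rot"])
im=f["color"][:,:,::-1]
cv2.imwrite("pics/w2z.png",cv2.resize(im[60:290,210:310],None,fx=2.6,fy=2.6,interpolation=cv2.INTER_CUBIC))
c=cam(f,s);F=frame(np.radians(22),np.radians(-4.26));g=np.array([618.7,-272.7,147.3])
for p in [(-7,35,18),(7,35,18),(-7,-35,18),(7,-35,18),(0,60,-20),(0,-60,-20)]:
    u=proj(c,g+F@np.array(p,float))[0];print(p,u,(u-[210,60])*2.6)
E
```

```text
[ 601.72058416 -271.47130011  187.75710062] [ 2.75850991e+00 -1.01945822e-03  1.49578294e+00]
(-7, 35, 18) [240.71990915 169.54149355] [ 79.87176379 284.80788324]
(7, 35, 18) [266.95975198 169.52787288] [148.09535514 284.7724695 ]
(-7, -35, 18) [242.33913251 282.82077354] [ 84.08174452 579.33401121]
(7, -35, 18) [265.68665687 282.80489221] [144.78530786 579.29271975]
(0, 60, -20) [253.9516391  115.18035168] [114.27426166 143.46891438]
(0, -60, -20) [254.17672005 282.2159141 ] [114.85947212 577.76137666]
```

View pics/w2.png

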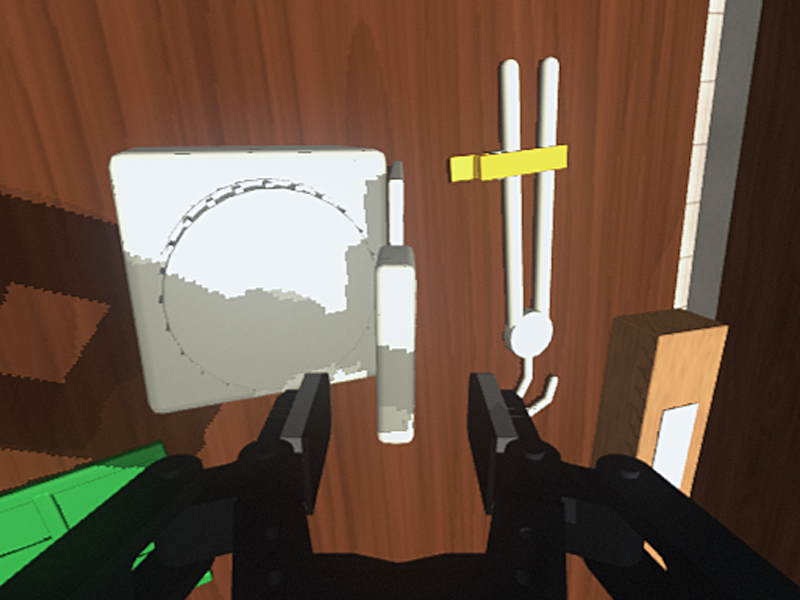

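View pics/w2z.png

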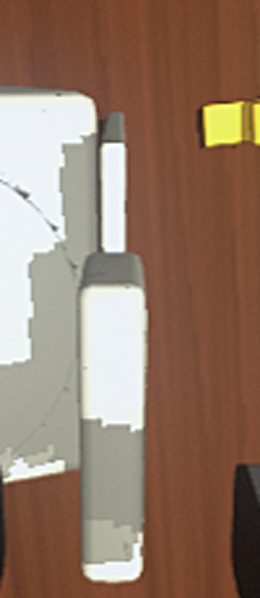

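The handle matches the predicted pixels within about 1 px, so position and height are confirmed. Descending and gripping.

Call:
play_rows(moves=[[[0,0,0],[0,0,20],0.5],[[0,0,0],[0,0,40],0.5],[[0,0,0],[0.2,0,52],0.5],[[0,0,0],[0.3,0,60],0.5],[[0,0,0],[0.3,0,60],0.5],[[0,0,0],[0.3,0,60],0.3],[[0,0,0],[0.3,0,60],0.2],[[0,0,0],[0.3,0,60],0.1],[[0,0,0],[0.3,0,60],0],[[0,0,0],[0.3,0,60],0],[[0,0,0],[0.3,0,60],0],[[0,0,0],[0.3,0,60],0]], newtons=50)

```text
clock: 4.5
eef_pos: [624.6, -273.1, 133.5]
tcp_rot: [2.757, -0.0, 1.496]
contact_force: [-2.3, 0.5, 4.9]
opening: 0.156
```

```bash
python3 - <<'E'
from snap import *
s,f=snap("w3"); print(s)
E
```

```text
{'clock': 4.5, 'qpos': array([-0.49081366,  0.40465647,  1.87185291,  0.3047041 ,  0.5305699 ,
       -0.65336239]), 'qvel': array([-0.00061006, -0.00027605,  0.00065238, -0.00103134, -0.00289761,
        0.00173369]), 'joint_efforts': array([ 6.49792124e-01, -5.62355161e+01, -2.89188248e+01,  8.15468039e-01,
       -2.17515014e+00, -3.94796289e-04]), 'eef_pos': array([ 624.64608212, -273.14104072,  133.47625121]), 'tcp_rot': array([ 2.75667157e+00, -1.38888227e-04,  1.49586491e+00]), 'contact_force': array([-2.27781467,  0.5331882 ,  4.9431935 ]), 'wrist_torque': array([0.0687812 , 0.50740769, 0.00660995]), 'opening': 0.1559793534328179}
```

View pics/w3.png

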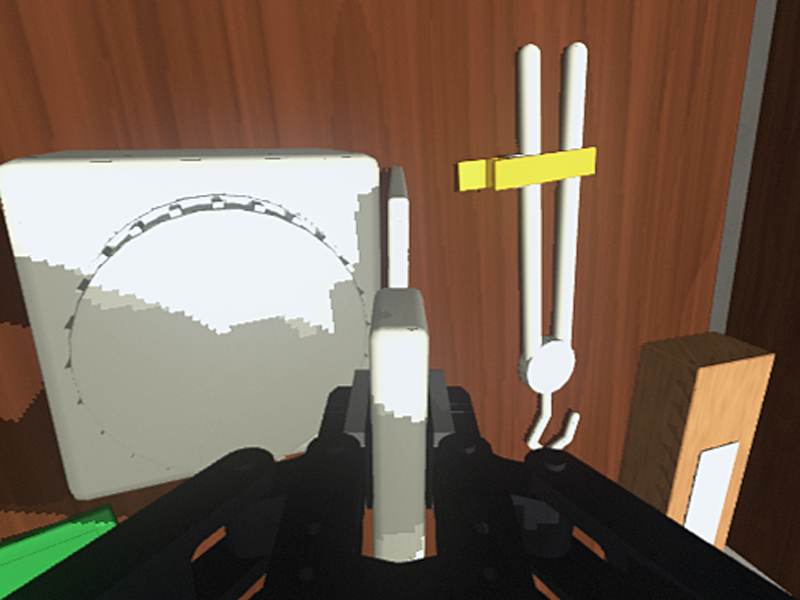

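Gripped: opening 0.156 ≈ 13.3 mm on the 14 mm handle, and the picture shows the pads on either side of it. Lifting straight up, which moves the leaning plane off the tub edge.

Call:
play_rows(moves=[[[0,0,0],[0,3,-7],0],[[0,0,0],[0,7,-17],0],[[0,0,0],[0,13,-32],0],[[0,0,0],[0,23,-55],0],[[0,0,0],[0,36,-88],0],[[0,0,0],[0,50,-120],0],[[0,0,0],[0,60,-145],0],[[0,0,0],[0,60,-145],0],[[0,0,0],[0,60,-145],0]])

```text
clock: 5.45
eef_pos: [625.8, -273.2, 291.1]
tcp_rot: [2.756, 0.0, 1.496]
contact_force: [0.7, 0.5, -2.3]
opening: 0.157
```

```bash
python3 - <<'E'
from snap import *
s,f=snap("w4"); print(s["eef_pos"],s["tcp_rot"],s["contact_force"],s["opening"],s["clock"],s["qpos"])
t=r.grab_frame("side");cv2.imwrite("pics/s4.png",cv2.resize(t["color"][60:260,200:400,::-1],None,fx=3,fy=3))
F=frame(np.radians(30),np.radians(13.5));Rt=toolR(F)
seat=np.array([548,248,42.])
for d in (170,150): print(move(s,Rt,seat+F[:,2]*(d+163-16)),seat+F[:,2]*(d+163-16))
E
```

```text
[ 625.75042933 -273.23058794  291.08786966] [2.75578632e+00 4.49180937e-04 1.49592579e+00] [ 0.67328563  0.53740401 -2.2940392 ] 0.1571988018751589 5.45 [-0.48993991  0.22400896  1.7305302   0.20441952  0.84150923 -0.5250422 ]
(array([ -7.84,   7.84, -15.98]), array([ 465.5, -238.1, -124.4])) [393.87936762 210.99890983 316.530053  ]
(array([ -7.84,   7.84, -15.98]), array([ 468.6, -235.8, -104.8])) [403.60306682 213.33336347 299.20954492]
```

View pics/w4.png

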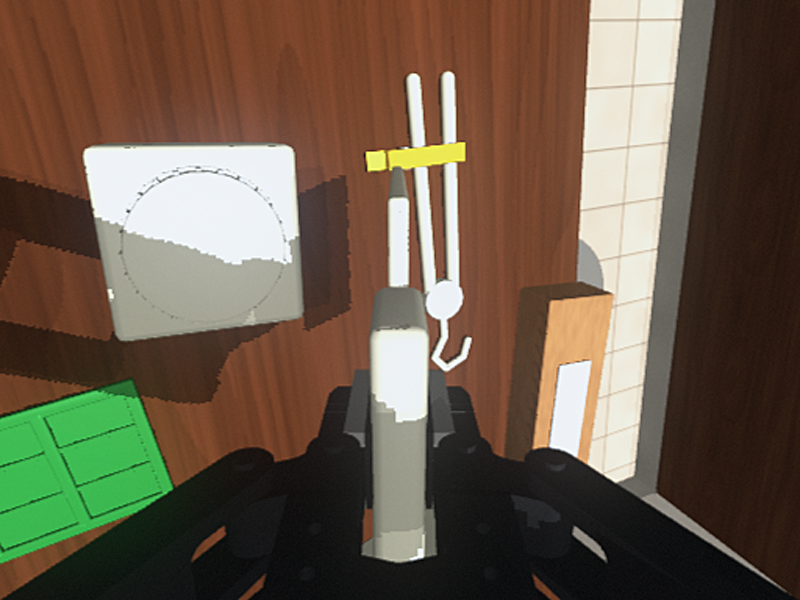

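View pics/s4.png

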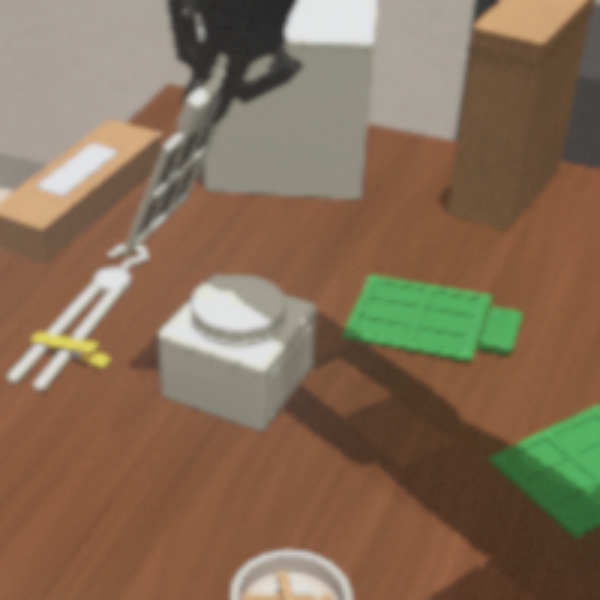

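Screen held clear (side view: hanging edge above the board), tub in its place. Moving over to the rack, high, with the slot's estimated orientation.

Call:
play_rows(moves=[[[-0.3,0.3,-0.6],[20,-10,-10],0],[[-0.9,0.9,-1.9],[55,-28,-25],0],[[-1.6,1.6,-3.2],[93,-48,-40],0],[[-2.3,2.3,-4.8],[140,-71,-54],0],[[-3.1,3.1,-6.4],[186,-95,-68],0],[[-3.9,3.9,-8],[233,-119,-80],0],[[-4.7,4.7,-9.6],[279,-143,-92],0],[[-5.5,5.5,-11.2],[326,-167,-102],0],[[-6.3,6.3,-12.8],[372,-190,-110],0],[[-7,7,-14.4],[412,-211,-116],0],[[-7.5,7.5,-15.4],[445,-228,-121],0],[[-7.8,7.8,-16],[465.5,-238,-124.4],0],[[-7.8,7.8,-16],[465.5,-238,-124.4],0],[[-7.8,7.8,-16],[465.5,-238,-124.4],0],[[-7.8,7.8,-16],[465.5,-238,-124.4],0]])

```text
clock: 7.05
eef_pos: [393.2, 210.5, 315.0]
tcp_rot: [2.623, -0.001, 1.805]
contact_force: [0.2, 0.4, -1.2]
opening: 0.157
```

```bash
python3 - <<'E'
from snap import *
s,f=snap("w5"); print(s["eef_pos"],s["tcp_rot"],s["contact_force"],s["opening"],s["clock"],s["qpos"])
im=f["color"][:,:,::-1]
cv2.imwrite("pics/w5z.png",cv2.resize(im[0:220,110:360],None,fx=2.7,fy=2.7,interpolation=cv2.INTER_CUBIC))
E
```

```text
[393.22804325 210.47435373 315.00755225] [ 2.62298329e+00 -9.74618872e-04  1.80545139e+00] [ 0.19394178  0.4234093  -1.19692616] 0.15690356179172393 7.05 [ 0.63720826 -0.28199042  2.20857723 -0.28706425  0.75199341  0.56699933]
```

View pics/w5.png

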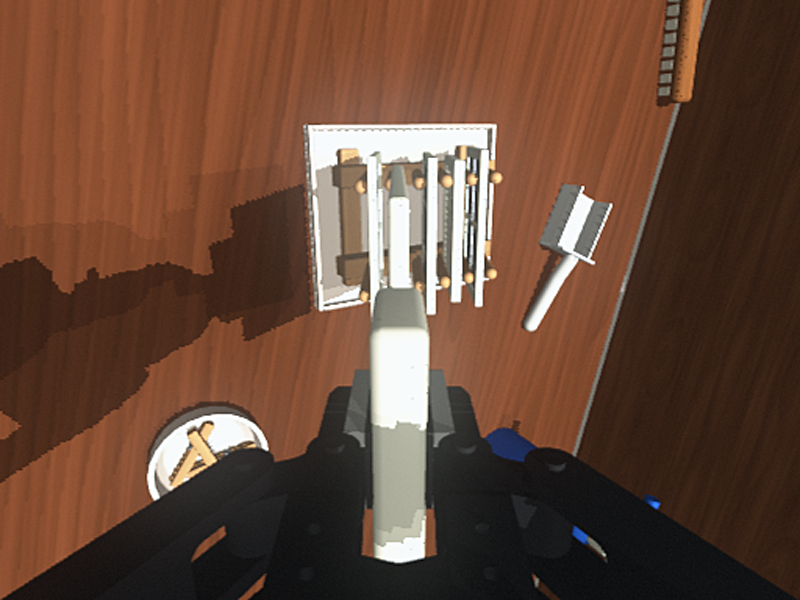

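View pics/w5z.png

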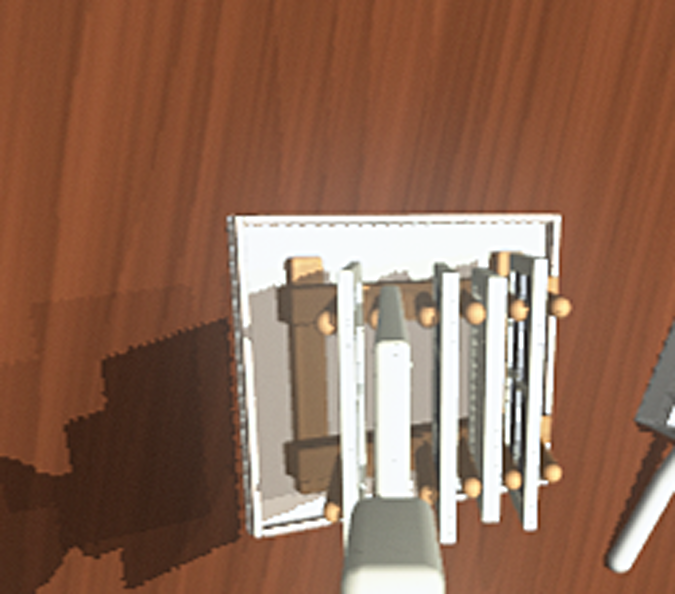

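The rack shows from above: tips in the far row at zoom u≈326,375,428,475,519,562 (v≈310-321) and in the near row at 333,428,472,514,552. The held screen is already nearly over the free slot between tips 2 and 3. Fitting the rack pose now.

```bash
cat > rackfit.py <<'E'
from snap import *
from scipy.optimize import least_squares
XD=[-60,-36,-12,12,36,60]
def tips(L=83): return {(i,sy):np.array([x-L*.5,sy*40,42+L*np.cos(np.radians(30))]) for i,x in enumerate(XD) for sy in(1,-1)}
def fit(c,obs,q0=(571,254,0,np.radians(13.5)),fz=True,L=83):
    T=tips(L);P=np.array([T[k] if k in T else k for k,_ in obs],float);U=np.array([u for _,u in obs],float)
    def res(q):
        if not fz:q=np.r_[q[:2],0,q[2]]
        Rz=R.from_euler("z",q[3]).as_matrix();return (proj(c,np.r_[q[:3]]+P@Rz.T)-U).ravel()
    q0=np.array(q0)
    if not fz:q0=q0[[0,1,3]]
    o=least_squares(res,q0,loss="soft_l1");return o.x,res(o.x).reshape(-1,2)
E
python3 - <<'E'
from rackfit import *
s,f=pickle.load(open("w5.pkl","rb"));c=cam(f,s)
z=lambda u,v:(110+u/2.7,0+v/2.7)
obs=[((i,1),z(*p)) for i,p in enumerate([(326,321),(375,316),(428,315),(475,311),(519,309),(562,306)])]
obs+=[((i,-1),z(*p)) for i,p in [(0,(333,512)),(2,(428,494)),(3,(472,486)),(4,(514,479)),(5,(552,472))]]
tray=[((-100,82.5,14),z(232,218)),((100,82.5,14),z(560,215)),((-100,-82.5,14),z(257,535))]
for o,n in((obs,"tips"),(obs+tray,"all")):
  for fz in(True,False):
    q,e=fit(c,o,fz=fz);print(n,fz,q.round(2),"yaw",np.degrees(q[-1]).round(2),e.round(1).tolist())
# fixed cams
for im,p in(("tray",tray),):
    q,e=fit(c,tray,fz=False);print("tray",q,np.degrees(q[-1]),e.round(1).tolist())
# in-hand bottom corner +y
Rt=R.from_euler("xyz",s["tcp_rot"]).as_matrix()
F=np.stack([Rt[:,1],Rt[:,0],-Rt[:,2]],1)
b=s["eef_pos"]-Rt[:,2]*16 
for p in[(0,60,-163),(-3,60,-163),(3,60,-163),(-3,60,-23),(3,60,-23)]: print(p,((proj(c,b+F@np.array(p,float))[0]-[110,0])*2.7).round(1))
E
```

```text
tips True [5.7388e+02 2.5737e+02 2.9700e+00 2.5000e-01] yaw 14.11 [[0.0, 0.1], [1.4, 0.6], [0.1, -0.3], [0.0, -0.0], [0.0, -0.4], [-0.5, -0.4], [-0.3, 0.0], [-0.1, 0.2], [-0.2, 0.2], [-0.3, 0.0], [0.1, -0.0]]
tips False [5.7588e+02 2.5720e+02 2.5000e-01] yaw 14.09 [[0.5, 0.3], [1.6, 0.8], [0.2, -0.1], [-0.1, 0.2], [-0.2, -0.2], [-0.9, -0.1], [0.1, -0.4], [-0.1, -0.1], [-0.3, -0.1], [-0.6, -0.2], [-0.2, -0.3]]
all True [5.7490e+02 2.5719e+02 1.4200e+00 2.5000e-01] yaw 14.17 [[0.2, 0.4], [1.5, 0.9], [0.1, -0.1], [-0.1, 0.2], [-0.2, -0.2], [-0.8, -0.2], [-0.1, -0.1], [-0.1, 0.2], [-0.2, 0.2], [-0.5, -0.0], [-0.0, -0.1], [1.3, -1.9], [0.1, -1.5], [-0.4, 0.6]]
all False [5.7584e+02 2.5710e+02 2.5000e-01] yaw 14.15 [[0.4, 0.5], [1.6, 1.0], [0.1, 0.1], [-0.2, 0.3], [-0.3, -0.1], [-1.0, -0.0], [0.1, -0.3], [-0.1, 0.0], [-0.3, 0.0], [-0.6, -0.2], [-0.2, -0.2], [1.6, -1.6], [-0.1, -1.2], [-0.2, 0.4]]
tray [5.75633292e+02 2.55678795e+02 2.49267637e-01] 14.281983581087408 [[1.1, -0.4], [-0.5, -0.5], [-0.4, 1.5]]
(0, 60, -163) [387.7 286.2]
(-3, 60, -163) [378.3 286.2]
(3, 60, -163) [397.1 286.2]
(-3, 60, -23) [367.5 340.5]
(3, 60, -23) [403.1 340.5]
```

Rack fit is tight (≤1 px): (575, 257), yaw 14.15°. In this camera the held screen sits about 1.2 mm toward +x from the tool model, so I'll align with that. Going to 100 mm above the seat and looking again.

```bash
cat > slot.py <<'E'
from rackfit import *
def slotframe(q=(575.3,257.2,0,np.radians(14.15))):
    F=frame(np.radians(30),q[3]); seat=np.array([q[0],q[1],42+q[2]])+R.from_euler("z",q[3]).as_matrix()@np.array([-24,0,0])
    return F,seat
def target(d,dx=0,dy=0,q=(575.3,257.2,0,np.radians(14.15)),off=1.2):
    F,seat=slotframe(q)
    return toolR(F), seat+F@np.array([dx-off,dy,d+163-16.])
E
python3 - <<'E'
from slot import *
s=r.sense()
for d in(170,100): print(d,move(s,*target(d)))
E
```

```text
170 (array([-0.26,  0.33, -0.69]), array([1.2, 4. , 1.5]))
100 (array([-0.26,  0.33, -0.69]), array([ 1.6,  4.3, 71.5]))
```

Call:
play_rows(moves=[[[-0.3,0.3,-0.7],[1.2,4,5],0],[[-0.3,0.3,-0.7],[1.3,4,20],0],[[-0.3,0.3,-0.7],[1.4,4.2,40],0],[[-0.3,0.3,-0.7],[1.5,4.3,58],0],[[-0.3,0.3,-0.7],[1.6,4.3,71.5],0],[[-0.3,0.3,-0.7],[1.6,4.3,71.5],0],[[-0.3,0.3,-0.7],[1.6,4.3,71.5],0]])

```text
clock: 7.8
eef_pos: [431.7, 220.0, 255.1]
tcp_rot: [2.618, 0.001, 1.816]
contact_force: [0.7, 0.1, -1.8]
opening: 0.156
```

```bash
python3 - <<'E'
from slot import *
s,f=snap("w6"); print(s["eef_pos"],s["tcp_rot"],s["contact_force"],s["opening"],s["clock"])
im=f["color"][:,:,::-1]
cv2.imwrite("pics/w6z.png",cv2.resize(im[30:230,140:360],None,fx=3,fy=3,interpolation=cv2.INTER_CUBIC))
print(move(s,*target(100)))
t=r.grab_frame("side");cv2.imwrite("pics/s6.png",cv2.resize(t["color"][215:375,130:290,::-1],None,fx=3.7,fy=3.7,interpolation=cv2.INTER_CUBIC))
E
```

```text
[431.6635658  219.96157264 255.08569623] [2.61812268e+00 8.26653789e-04 1.81600982e+00] [ 0.65982458  0.06575031 -1.79610437] 0.15555896442464492 7.8
(array([-0.01,  0.09, -0.06]), array([ 1. , -0. , -0.3]))
```

View pics/w6z.png

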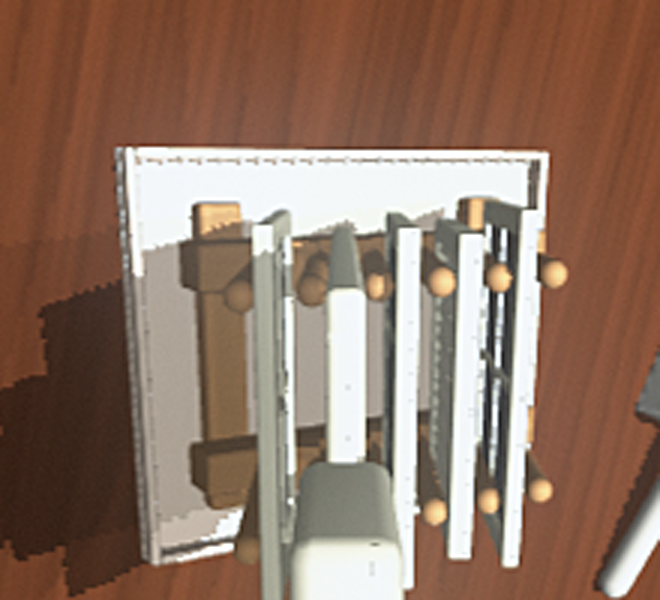

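View pics/s6.png

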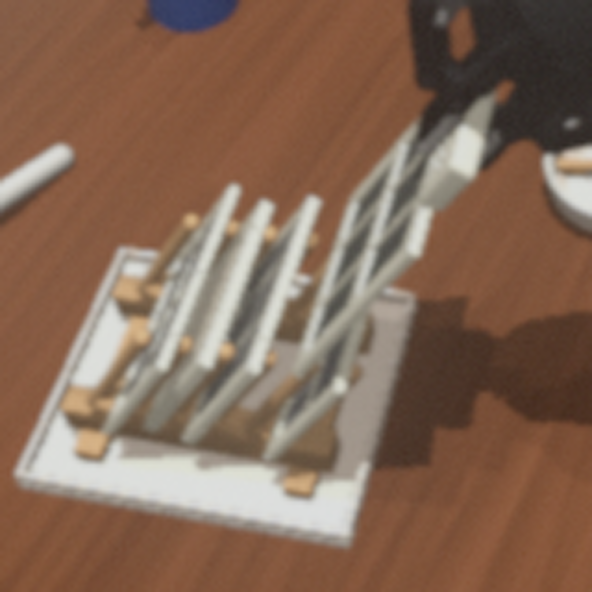

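The screen's lower corner is at zoom (343,226), with tips 2 and 3 at (313,287) and (377,282), so it lies midway. Refitting from this nearer view.

```bash
python3 - <<'E'
from slot import *
s,f=pickle.load(open("w6.pkl","rb"));c=cam(f,s)
z=lambda u,v:(140+u/3,30+v/3)
obs=[((i,1),z(*p)) for i,p in enumerate([(240,294),(313,287),(377,282),(441,281),(499,276),(554,273)])]
obs+=[((i,-1),z(*p)) for i,p in [(3,(434,511)),(4,(488,499)),(5,(539,489)),(0,(250,548))]]
for fz in(True,False):
    q,e=fit(c,obs,fz=fz);print(fz,q.round(2),"yaw",np.degrees(q[-1]).round(2),(e*3).round(1).tolist())
Rt=R.from_euler("xyz",s["tcp_rot"]).as_matrix()
F=np.stack([Rt[:,1],Rt[:,0],-Rt[:,2]],1)
b=s["eef_pos"]-Rt[:,2]*16 
Z=lambda P:((proj(c,P)-[140,30])*3).round(1).tolist()
for o in(0,1.2): print([Z(b+F@np.array(p,float)+F[:,0]*o)[0] for p in[(-3,60,-163),(3,60,-163),(-3,60,-23),(3,60,-23)]])
E
python3 - <<'E'
import cv2
im=cv2.imread("pics/w6.png") 
cv2.imwrite("pics/w6y.png",cv2.resize(im[140:330,330:480],None,fx=4,fy=4,interpolation=cv2.INTER_CUBIC)[:600])
E
```

```text
True [ 5.7585e+02  2.5720e+02 -7.0000e-02  2.4000e-01] yaw 13.94 [[0.0, -0.4], [-0.6, 1.7], [2.4, 2.2], [0.6, -1.0], [0.5, 0.1], [-0.5, -0.6], [-0.0, -1.1], [0.1, -0.1], [-0.1, -0.4], [-2.4, -0.1]]
False [5.758e+02 2.572e+02 2.400e-01] yaw 13.94 [[-0.0, -0.4], [-0.7, 1.7], [2.4, 2.1], [0.6, -1.1], [0.5, 0.0], [-0.4, -0.6], [0.0, -1.0], [0.2, -0.0], [-0.0, -0.4], [-2.4, -0.1]]
[[330.4, 228.0], [351.2, 228.0], [318.3, 288.3], [357.9, 288.3]]
[[334.5, 228.0], [355.4, 228.0], [326.3, 288.3], [365.9, 288.3]]
```

View pics/w6y.png

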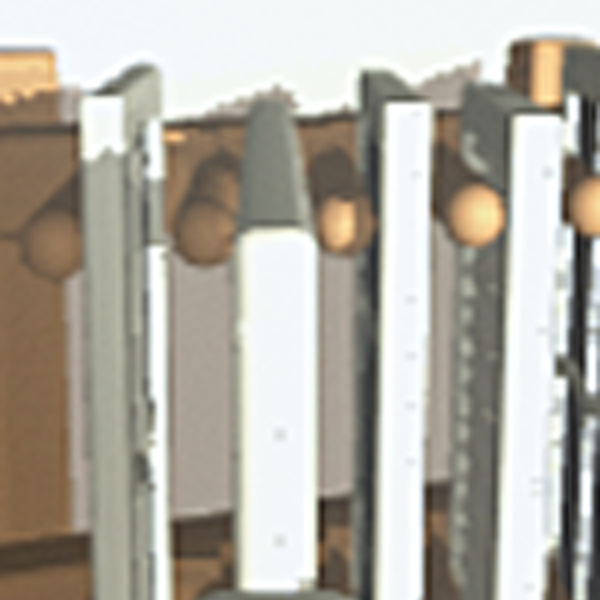

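Both fits agree within about 0.5 mm and 0.2°. Lowering into the slot in stages while checking force.

```bash
python3 - <<'E'
from slot import *
s=r.sense();q=(575.7,257.2,0,np.radians(14.0))
for d in(100,70,40,5): print(d,move(s,*target(d,q=q,off=1.1)))
E
```

```text
100 (array([ 0.08, -0.04,  0.08]), array([ 0.7, -0.1,  0.6]))
70 (array([ 0.08, -0.04,  0.08]), array([ 0.7, -0.2, 30.6]))
40 (array([ 0.08, -0.04,  0.08]), array([ 0.7, -0.2, 60.6]))
5 (array([ 0.08, -0.04,  0.08]), array([ 0.7, -0.3, 95.6]))
```

Call:
play_rows(moves=[[[0.1,0,0.1],[0.7,-0.1,8],0],[[0.1,0,0.1],[0.7,-0.2,17],0],[[0.1,0,0.1],[0.7,-0.2,26],0],[[0.1,0,0.1],[0.7,-0.2,35],0],[[0.1,0,0.1],[0.7,-0.2,44],0],[[0.1,0,0.1],[0.7,-0.2,50],0],[[0.1,0,0.1],[0.7,-0.2,50],0]])

```text
clock: 8.6
eef_pos: [455.6, 227.1, 211.4]
tcp_rot: [2.62, -0.0, 1.815]
contact_force: [-0.3, 0.9, -2.0]
opening: 0.156
```

```bash
python3 - <<'E'
from slot import *
s,f=snap("w7"); print(s["eef_pos"],s["tcp_rot"],s["contact_force"],s["wrist_torque"],s["opening"],s["clock"])
q=(575.7,257.2,0,np.radians(14.0))
print(move(s,*target(0,q=q,off=1.1)))
im=f["color"][:,:,::-1]
cv2.imwrite("pics/w7z.png",cv2.resize(im[40:240,170:340],None,fx=3,fy=3,interpolation=cv2.INTER_CUBIC))
E
```

```text
[455.59435711 227.12568889 211.42333401] [ 2.61989118e+00 -1.22880537e-04  1.81520330e+00] [-0.33880869  0.92980852 -1.97232959] [-0.11666585  0.41086888 -0.01011933] 0.15558975063992972 8.6
(array([-0.11, -0.01, -0.  ]), array([ 0.1,  0.7, 49.6]))
```

View pics/w7z.png

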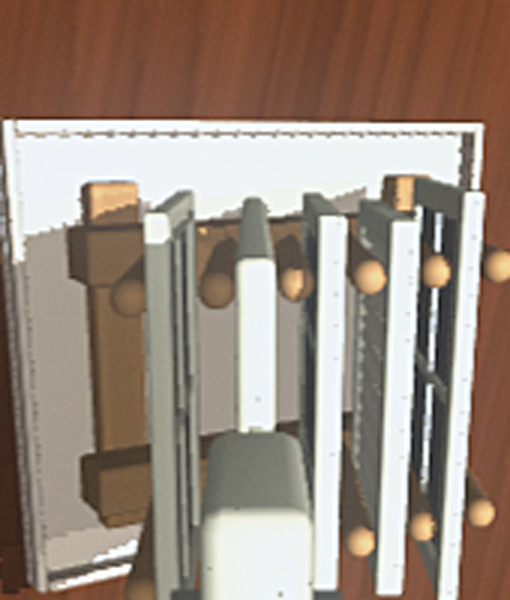

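The frame edge is at zoom u≈255, midway between tips at 216 and 294, and there is no contact force. Continuing slowly to about 4 mm above the seat.

Call:
play_rows(moves=[[[-0.1,0,0],[0.1,0.4,7],0],[[-0.1,0,0],[0.1,0.4,14],0],[[-0.1,0,0],[0.1,0.4,21],0],[[-0.1,0,0],[0.1,0.4,28],0],[[-0.1,0,0],[0.1,0.4,35],0],[[-0.1,0,0],[0.1,0.4,40],0],[[-0.1,0,0],[0.1,0.4,44],0],[[-0.1,0,0],[0.1,0.4,45],0],[[-0.1,0,0],[0.1,0.4,45],0]])

```text
clock: 9.55
eef_pos: [477.6, 232.7, 172.9]
tcp_rot: [2.618, -0.0, 1.815]
contact_force: [0.2, 0.5, -1.2]
opening: 0.157
```

```bash
python3 - <<'E'
from slot import *
s=r.sense(); print(s["eef_pos"],s["contact_force"],s["wrist_torque"],s["opening"],s["clock"])
q=(575.7,257.2,0,np.radians(14.0))
print(move(s,*target(0,q=q,off=1.1)))
E
```

```text
[477.62670509 232.7393924  172.94730522] [ 0.19034483  0.46974403 -1.20932708] [-0.12690414  0.39813483 -0.00910404] 0.15714354823816598 9.55
(array([ 0.  , -0.01, -0.  ]), array([0. , 0.2, 4.9]))
```

Now 1 mm per row, in short calls, watching for seat contact.

Call:
play_rows(moves=[[[0,0,0],[0,0,1],0],[[0,0,0],[0,0,2],0],[[0,0,0],[0,0,3],0],[[0,0,0],[0,0,3],0]])

```text
clock: 9.95
eef_pos: [479.2, 233.1, 170.4]
tcp_rot: [2.618, -0.0, 1.815]
contact_force: [-0.1, 0.3, -1.5]
opening: 0.154
```

Call:
play_rows(moves=[[[0,0,0],[0,0,1],0],[[0,0,0],[0,0,1],0]])

```text
clock: 10.15
eef_pos: [479.6, 233.3, 169.5]
tcp_rot: [2.618, -0.0, 1.815]
contact_force: [-0.2, 0.1, -2.0]
opening: 0.161
```

Call:
play_rows(moves=[[[0,0,0],[0,0,1],0],[[0,0,0],[0,0,1],0]])

```text
clock: 10.35
eef_pos: [480.1, 233.3, 168.5]
tcp_rot: [2.618, -0.0, 1.815]
contact_force: [0.5, -0.5, -1.6]
opening: 0.158
```

No contact yet. One millimetre at a time.

Call:
play_rows(moves=[[[0,0,0],[0,0,0.7],0],[[0,0,0],[0,0,0.7],0]])

```text
clock: 10.55
eef_pos: [480.5, 233.4, 167.8]
tcp_rot: [2.618, -0.0, 1.815]
contact_force: [-0.1, 0.4, -1.3]
opening: 0.155
```

Call:
play_rows(moves=[[[0,0,0],[0,0,0.7],0],[[0,0,0],[0,0,0.7],0]])

```text
clock: 10.75
eef_pos: [480.8, 233.5, 167.1]
tcp_rot: [2.618, -0.0, 1.815]
contact_force: [0.4, 0.8, -1.6]
opening: 0.16
```

Call:
play_rows(moves=[[[0,0,0],[0,0,0.7],0],[[0,0,0],[0,0,0.7],0]])

```text
clock: 10.95
eef_pos: [481.2, 233.6, 166.5]
tcp_rot: [2.618, -0.0, 1.815]
contact_force: [-0.3, -0.0, -1.6]
opening: 0.153
```

Call:
play_rows(moves=[[[0,0,0],[0,0,0.7],0],[[0,0,0],[0,0,0.7],0]])

```text
clock: 11.15
eef_pos: [481.5, 233.7, 165.7]
tcp_rot: [2.618, -0.0, 1.815]
contact_force: [-0.0, 0.4, -1.5]
opening: 0.153
```

```bash
python3 - <<'E'
from slot import *
s,f=snap("w8"); print(s["eef_pos"],s["contact_force"],s["wrist_torque"],s["clock"])
q=(575.7,257.2,0,np.radians(14.0))
print(move(s,*target(0,q=q,off=1.1)))
t=r.grab_frame("side");cv2.imwrite("pics/s8.png",cv2.resize(t["color"][235:375,130:270,::-1],None,fx=4.2,fy=4.2,interpolation=cv2.INTER_CUBIC))
E
```

```text
[481.49959537 233.66891067 165.74481957] [-0.01170778  0.43646637 -1.51744824] [-0.17833512  0.40287302  0.03815732] 11.15
(array([-0.02, -0.  , -0.  ]), array([ 0. ,  0.3, -3.3]))
```

View pics/s8.png

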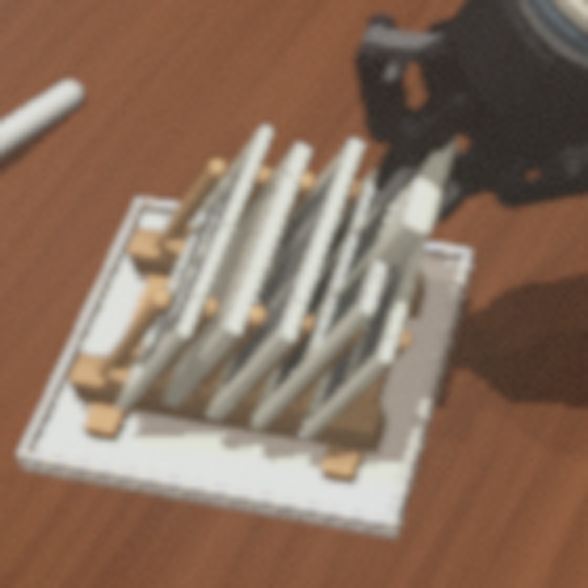

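View pics/w8.png

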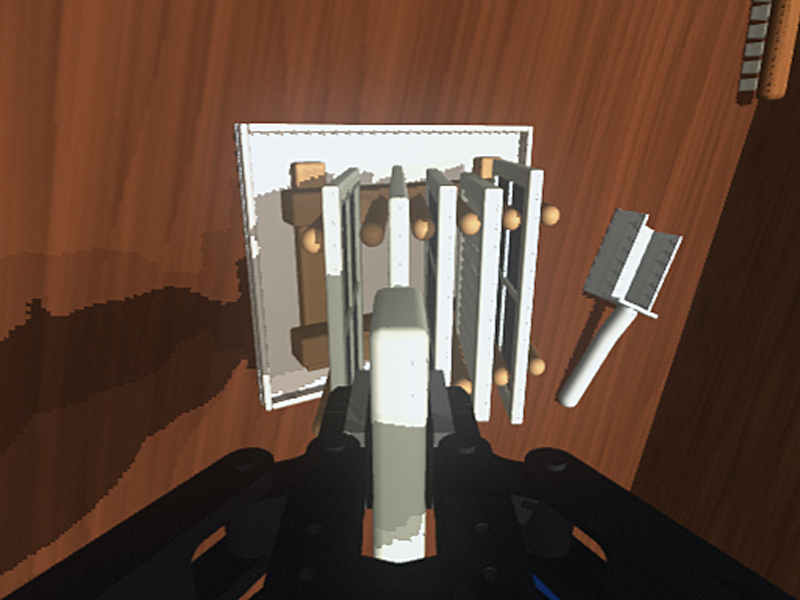

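Still centred, hanging close to the seat with no contact yet. My z estimate is only good to a few mm, so I keep going.

Call:
play_rows(moves=[[[0,0,0],[0,0,0.7],0],[[0,0,0],[0,0,0.7],0]])

```text
clock: 11.45
eef_pos: [481.8, 233.9, 165.6]
tcp_rot: [2.618, -0.0, 1.815]
contact_force: [-6.1, 0.2, 7.3]
opening: 0.159
```

Call:
play_rows(moves=[[[0,0,0],[0,0,0.7],0],[[0,0,0],[0,0,0.7],0]])

```text
clock: 11.65
eef_pos: [481.9, 234.0, 165.6]
tcp_rot: [2.617, -0.001, 1.815]
contact_force: [-12.2, -0.7, 12.7]
opening: 0.155
```

Call:
play_rows(moves=[[[0,0,0],[0,0,0.7],0],[[0,0,0],[0,0,0.7],0]])

```text
clock: 11.85
eef_pos: [481.9, 234.1, 165.6]
tcp_rot: [2.617, -0.0, 1.815]
contact_force: [-13.0, -1.9, 14.4]
opening: 0.157
```

Seat contact: the TCP stops descending and the reaction builds to about 19 N along the slot. Relieving, easing toward the -x dowels, and checking the depth in the images before release.

Call:
play_rows(moves=[[[0,0,0],[0,-0.7,-0.3],0],[[0,0,0],[0,-1.4,-0.3],0],[[0,0,0],[0,-1.4,-0.3],0]])

```text
clock: 12.15
eef_pos: [480.4, 233.7, 165.0]
tcp_rot: [2.617, -0.0, 1.815]
contact_force: [-0.8, 0.5, -0.7]
opening: 0.154
```

```bash
python3 - <<'E'
from slot import *
s,f=snap("w9"); print(s["eef_pos"],s["contact_force"],s["clock"])
fs={n:r.grab_frame(n) for n in("side","top")}
q=(575.7,257.2,0,np.radians(14.0));F,seat=slotframe(q)
for n,g,box,k in(("side",fs["side"],(235,375,130,270),4.2),("top",fs["top"],(140,250,60,190),4.6)):
    c=cam(g);im=cv2.resize(g["color"][box[0]:box[1],box[2]:box[3],::-1],None,fx=k,fy=k,interpolation=cv2.INTER_CUBIC).copy()
    for pts,col in (([(-2.4,60,0),(-2.4,60,140),(-2.4,-60,140),(-2.4,-60,0)],(0,0,255)),([(-2.4,35,178),(-2.4,-35,178)],(255,0,0))):
        u=np.array([proj(c,seat+F@np.array(p,float))[0] for p in pts]);u=((u-[box[2],box[0]])*k+k/2).astype(int)
        cv2.polylines(im,[u],False,col,1)
    cv2.imwrite(f"pics/{n}9.png",im)
E
```

```text
[480.44838765 233.71048765 165.03846601] [-0.83878084  0.50347235 -0.74288582] 12.15
```

View pics/side9.png

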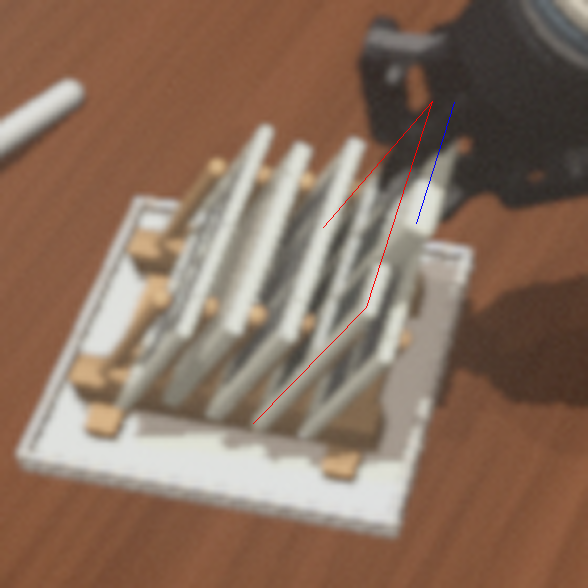

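View pics/top9.png

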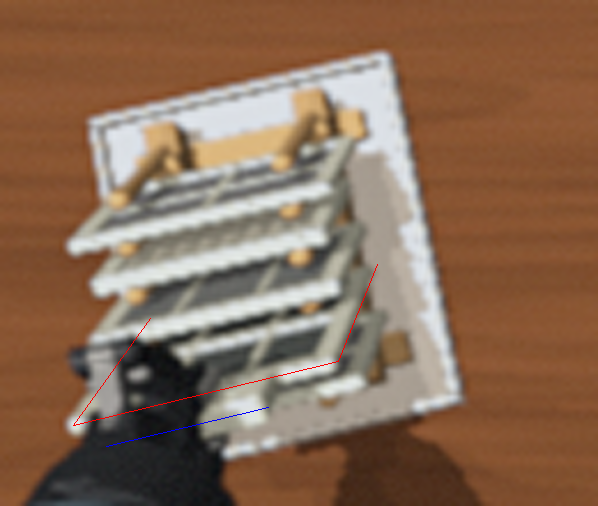

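The model drawn at the seated depth matches the image: side view corner at (367,307) against (370,310), lower corner at (254,425). The force is relieved, so I'm opening.

Call:
play_rows(moves=[[[0,0,0],[0,0,0],0.2],[[0,0,0],[0,0,0],0.25],[[0,0,0],[0,0,0],0.35],[[0,0,0],[0,0,0],0.45],[[0,0,0],[0,0,0],0.45],[[0,0,0],[0,0,0],0.45],[[0,0,0],[0,0,0],0.45]])

```text
clock: 13.0
eef_pos: [480.5, 233.8, 165.1]
tcp_rot: [2.617, -0.001, 1.815]
contact_force: [-0.9, -0.0, 0.3]
opening: 0.455
```

```bash
python3 - <<'E'
from slot import *
s,f=snap("w10"); print(s["eef_pos"],s["contact_force"],s["opening"],s["clock"])
E
```

```text
[480.54542434 233.7558052  165.09048435] [-0.88967344 -0.00724885  0.30957119] 0.45490035457576156 13.0
```

View pics/w10.png

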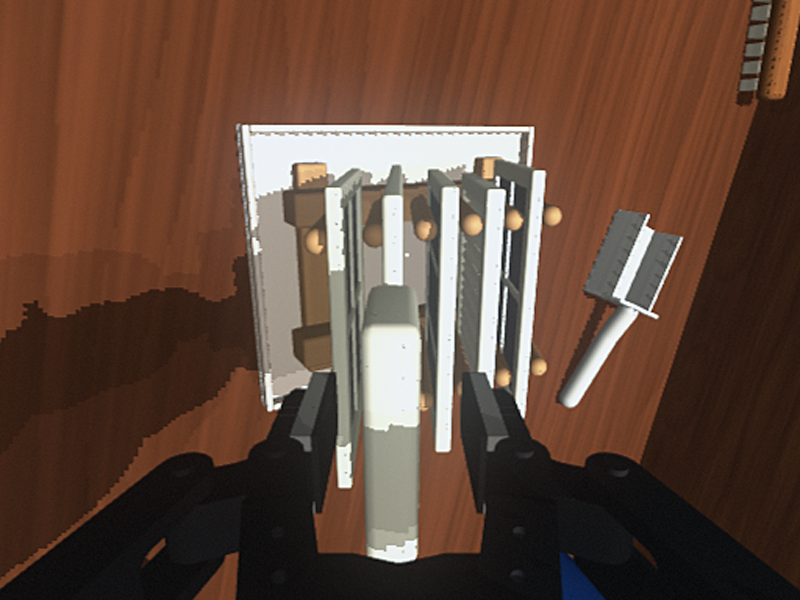

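Fingers are clear on both sides of the handle (gaps either side of 365..417), and the screen has settled on the -x dowels. Backing straight out.

Call:
play_rows(moves=[[[0,0,0],[0,-1,-8],0.45],[[0,0,0],[0,-1.5,-25],0.45],[[0,0,0],[0,-1.5,-50],0.45],[[0,0,0],[0,-1.5,-85],0.45],[[0,0,0],[0,-1.5,-115],0.45],[[0,0,0],[0,-1.5,-130],0.45],[[0,0,0],[0,-1.5,-130],0.45],[[0,0,0],[0,-1.5,-130],0.45]])

```text
clock: 13.85
eef_pos: [416.0, 217.7, 276.9]
tcp_rot: [2.616, -0.001, 1.815]
contact_force: [-0.1, -0.4, -0.1]
opening: 0.45
```

```bash
python3 - <<'E'
from slot import *
s,f=snap("w11"); print(s["eef_pos"],s["contact_force"],s["opening"],s["clock"])
fs={n:r.grab_frame(n) for n in("side","top")}
q=(575.7,257.2,0,np.radians(14.0));F,seat=slotframe(q)
fs["wrist"]=f
for n,box,k in(("side",(235,375,130,270),4.2),("top",(140,250,60,190),4.6),("wrist",(30,330,120,370),2)):
    g=fs[n];c=cam(g,s);im=cv2.resize(g["color"][box[0]:box[1],box[2]:box[3],::-1],None,fx=k,fy=k,interpolation=cv2.INTER_CUBIC).copy()
    raw=im.copy()
    for pts,col in (([(-2.4,60,0),(-2.4,60,140),(-2.4,-60,140),(-2.4,-60,0)],(0,0,255)),([(-2.4,35,178),(-2.4,-35,178)],(255,0,0))):
        u=np.array([proj(c,seat+F@np.array(p,float))[0] for p in pts]);u=((u-[box[2],box[0]])*k+k/2).astype(int)
        cv2.polylines(im,[u],False,col,1)
    cv2.imwrite(f"pics/{n}11.png",im)
cv2.imwrite("pics/t11full.png",fs["top"]["color"][:,:,::-1])
E
```

```text
[415.95060506 217.69731907 276.94332981] [-0.0767637  -0.41368095 -0.10825724] 0.4503220095658827 13.85
```

View pics/side11.png

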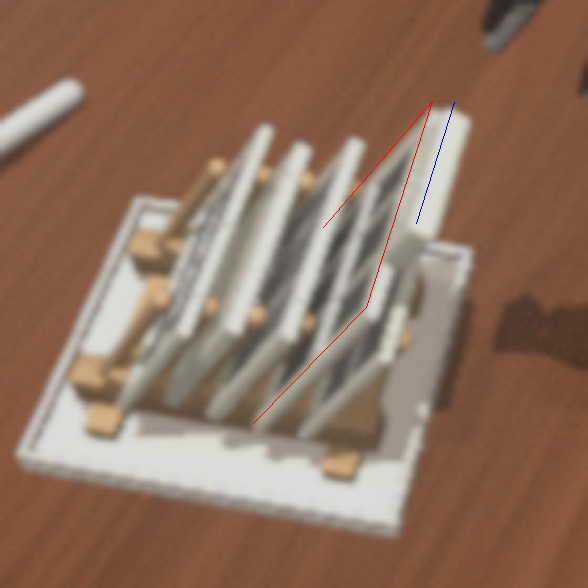

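View pics/wrist11.png

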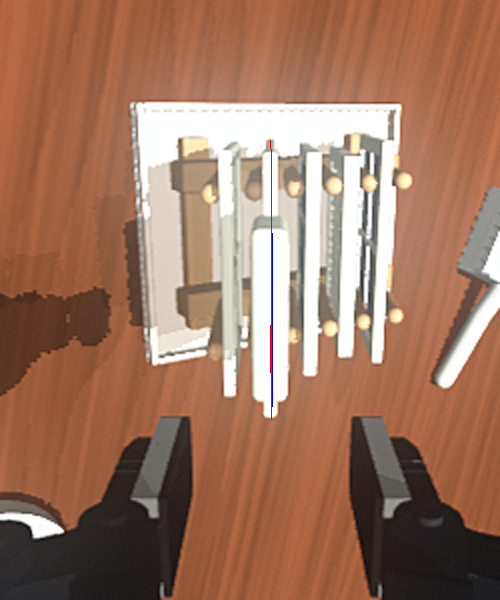

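View pics/t11full.png

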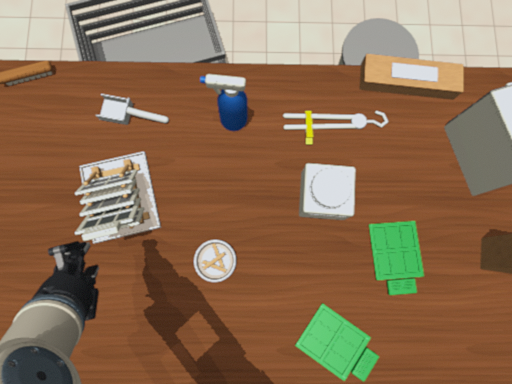

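The screen stands in the slot exactly on the overlay, all other filters and objects are where they were, and the arm is touching nothing. Handing in.

```bash
python3 -c "
from rig import r
print(r.sign_off(), r.sense()['clock'])"
```

```text
the job is handed in; nothing more can be done
the job is handed in; nothing more can be done
```

The lint screen is standing in the free slot (rack x = -24 mm), handle up and right down on its seat. I let go, backed the arm clear, and handed in shortly after 13.85 s on the clock.

- **Pick-up:** I gripped the handle at 50 N across its 14 mm thickness (the opening read about 13.3 mm). I lifted it straight up off the tub, which stayed in its place.
- **Placing:** I lowered it in steps until it met the seat at about 19 N. Then I eased the force off, moved it slightly toward the -x dowels and opened the fingers.

**Last checks:**
- **Position:** the wrist and side pictures show the screen within a pixel or two of where a seated, centred one should be.
- **Surroundings:** in the last pictures the other filters, tub, dish, spray, scoop, hanger and green look-alikes look unmoved.
- **Contact:** the force on the arm was about zero after backing off.

**Disagreements:** seat contact came about 3.5 mm lower than my estimate, probably from calibration and grip-height error; the pictures agree it is fully seated. The wrist camera also showed the held screen about 1.2 mm off the tool's centre, and I corrected for that.

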